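# Clamp the lotion bottle with the sunken knob

## Robot

A 7-joint arm with a two-finger parallel gripper is mounted at the origin on the work surface. World frame = base frame: x ahead of the robot, y to its left, z up, the work surface at z = 0. Lengths are in mm, angles in rad, forces in N, time in s.
With the tool pointing down it reaches from about 400 to 875 mm from the base axis. Payload 19.3 kg.
Tool frame: the origin (TCP) lies at the very end of the fingers, on their centre line; the grasp point (between the pads) lies 19 mm behind it (grip_point_offset is the z of the grasp point in the tool frame, in mm); z points along the fingers, y is the line along which they close (so a half turn about z gives the same grasp; the last joint's range is limited). The gripper opens to 85 mm and grips with 20 to 120 N. Pads are 22 mm wide; open, the fingers measure 114 mm over their backs; the gripper's body (76 mm by 85 mm) begins 54 mm behind the grasp point. The pads swing forward as they close: fully open they stand 13 mm farther back than shut.
Start: joints at [-1.29, 0.521, -0.036, 1.599, 0.021, 1.021, -0.113], TCP at [214.799, 586.921, 231.291] pointing down, gripper open.
Joint ranges: [-2.91, 2.91], [-0.3, 2.13], [-1.5, 1.42], [0.17, 2.43], [-1.26, 4.41], [0.16, 1.93], [-2.52, 2.52]. Speed limits (rad/s): [1.89, 1.89, 2.39, 2.39, 3.01, 3.01, 3.01].

## Interface

Orientations are given as a 3x3 rotation matrix whose columns are the frame's x, y, z axes.
In Python, from workcell import movep, movel, goto_joints, open_gripper, clamp, wait, inverse_kinematics, read_state, camera, PlanningError, finish_job, grip_point_offset gives the robot as it stands. Calls block until the motion is done:
- movep(position, orientation): joint-space move of the TCP to a pose.
- movel(position, frame=None, max_speed=150, guard=None): straight line of the TCP; frame=None keeps the orientation; max_speed is the mean speed in mm/s. With guard (N) it stops when the force on the tool has changed by that much, and returns True; else False.
- goto_joints(angles): joint-space move.
- open_gripper() and clamp(): open the fingers fully, or close them until they stop; the grip force is fixed at half the most.
- wait(seconds).
- inverse_kinematics(position, orientation): joint angles nearest the present ones, or None.
- read_state(): the state.
- camera(name): name is "side" or "top" or "wrist"; returns a dict with "image" (480x640x3 uint8, blue, green, red), "range_z" (480x640 float32, mm along the optical axis (not along the pixel's ray), 0 where there is no reading), "fx", "fy", "cx", "cy" (pixels), "cam_to_world" (4x4, takes a point from camera to world coordinates). Camera axes: x right, y up, looking along -z (the intrinsics and any distortion apply to the point x, -y, -z); pixel columns grow to the right and rows downward; lengths in mm; the calibration is good to about 2 mm. A picture is of the moment at which its call begins.
A pose or a line that the arm cannot do raises PlanningError and nothing moves.
- finish_job(): hands the job in; it is judged then, once.
The state is a dict: "time": time; "qpos": joint angles; "qvel": joint speeds; "joint_efforts": joint torques, N m; "eef_pos": TCP position; "tool_rot": TCP orientation; "ft_force": force on the tool from outside, world axes, zero at the start; "torque": the same for the moment, N m; "finger_gap": finger opening in mm; "gripper_force": force on a finger pad.
Only numpy, scipy, OpenCV 4.12 (cv2) and the standard library are available. Lean on these libraries where they do the work, as an engineer would, in place of code of your own. Each camera call takes 0.05 s, during which the arm holds its last target. There are 200 camera calls.

## Task

Stand the white lotion bottle with the blue cap upright on the steel deck of the bottle holder, between its black pad and its aluminium backrest, and let go. Then turn the black knob down in the holder's well clockwise until the pad holds the bottle snugly against the backrest, firm but without crushing it (about 10 N of pad force), and let go of the knob. Do not bear hard on the walls of the well, and leave the other things on the counter where they are.

Things in the scene. Friction and masses are not known exactly. Their poses are not given: they have to be found in the camera images.
- holder: Bottle holder fixed to the counter: a steel deck plate 100 x 215 mm, 6 mm thick, origin at the centre of its underside. Its y axis is the clamping direction: the white well block stands at the -y end, the black pad comes out of it towards +y, the aluminium backrest stands at the +y end, both centred on x = 0; between them the deck is open to -x and +x. z is up.
- well: White block, 92 (x) x 96 (y) x 50 mm high, on the deck (its top is 56 mm above the counter), with a round well 68 mm in diameter and 38 mm deep in its top. Origin: centre of its underside, on the well's axis. The well's floor is 18 mm above the counter. The black rubber pad (34 mm wide, 30 mm high, centre 36 mm above the counter) comes out of its +y side on a stiff spring, 8 N per mm.
- knob_grip (a point): On the axis of the black knob in the well, 24 mm above the well's floor, a good grip height. The knob's grip bar is 28 mm long (this point's x), 12 mm thick (its y), from 2 to 32 mm above the floor (top 6 mm below the rim), on a disc 30 mm in diameter and 2 mm thick. A white line marks the -x half. The bar can be taken either way round; let go and regrip to turn more than about 1.5 rad.
- knob: The same knob; origin on its axis at the well's floor. Clockwise from above closes the clamp: 7.5 mm of pad travel per rad, 4.2 rad in all, starting within 0.33 rad of fully open (when its x axis lies along the holder's x). Its friction is 0.14 N m either way; on top of it the torque felt rises by 0.0075 N m for each newton of pad force (0.075 N m at 10 N). It stays where it is left.
- bottle_mid (a point): Centre of the lotion bottle, 41 mm above its foot: white round body 46 mm in diameter and 64 mm high with a green band, blue cap 24 mm in diameter and 18 mm high on top; about 0.16 kg; z points to the cap. On the deck this point is 47 mm above the counter; with it 30 mm from the holder's origin along the holder's y, the bottle stands clear of pad and backrest.
- bottle: The same bottle; origin at the centre of its foot. Between pad and backrest it has 7 to 17 mm of room at the start: the pad's face is 0 to 3 mm from the holder's origin along the holder's y, and the backrest (a shallow V, 50 mm high), whose place differs each time and is not measured, stops the bottle with its centre 33 to 41 mm from that origin. The pad pushes the bottle there first.
- tumbler: Bystander: red open tumbler, 72 mm wide, 95 mm high; origin under its centre.
- amber: Bystander: small amber bottle with a black cap, 34 mm wide, 75 mm high; origin under its centre.
- cream: Bystander: blue cream jar, 60 mm wide, 45 mm high; origin under its centre.
- pump: Bystander: grey soap bottle, 64 mm wide, 130 mm high; origin under its centre.
- dish: Bystander: white dish, 110 mm wide, 22 mm high; origin under its centre.
- soap: Bystander: yellow bar of soap, 70 x 45 x 22 mm; origin under its centre.

How it is judged (in metres and radians):
On the way, in this order (a step that is already met when the one before it is completed fails the run):
1. the bottle stands upright on the deck between pad and backrest, let go, not yet clamped (x of bottle_mid in the frame of holder between -0.012 and 0.012 m and y of bottle_mid in the frame of holder between 0.015 and 0.05 m and height (world z) of bottle_mid between 0.044 and 0.05 m and angle between bottle_mid's own z axis and vertical below 0.1 rad and contact force between the fingers and bottle below 0.1 N and contact force between holder and bottle below 3 N), for 0.2 s.
2. the holder's pad presses the bottle firmly (contact force between holder and bottle above 5 N), for 0.2 s.
At the end, for the whole second after the job is handed in: The bottle stands upright (within 0.1 rad) and at rest on the deck between pad and backrest, its centre within 12 mm of the holder's centre line, and the holder's pad presses it with 5 to 16 N (the force of holder on bottle is that of the pad alone, without deck and backrest); everything let go (contact force between holder and bottle between 5 and 16 N and x of bottle_mid in the frame of holder between -0.012 and 0.012 m and y of bottle_mid in the frame of holder between 0.015 and 0.05 m and height (world z) of bottle_mid between 0.044 and 0.05 m and angle between bottle_mid's own z axis and vertical below 0.1 rad and linear speed of bottle below 0.01 m/s); the robot touches nothing.
It fails at once if the holder's pad crushes the bottle (over 22 N) (contact force between holder and bottle above 22 N).
It fails at once if the fingers bear on the well block with over 20 N (contact force between the fingers and well above 20 N).
It fails at once if a bystander is moved by over 30 mm (distance of any of tumbler, amber, cream, pump, dish, soap from where it was at the start of the episode above 0.03 m).
It also fails if it takes over 72 s, if anything falls off the work surface, if the arm or the gripper's body presses on something with over 40 N, if the wrist force passes 120 N, or if a joint passes its speed limit or range.

## Working session

There is one attempt and no reset: what is moved stays moved. The work goes in short steps, each a Python script; the robot and the scene stay as the last script left them, time stands still between calls to the robot, and variables do not carry over. Pictures are saved under pics/ and viewed, at most 10 in all, crops included, and the job is handed in when it is done.

```bash
mkdir -p pics
cat > h.py <<'E'
import numpy as np, cv2
from workcell import *
def shot(name,fn,save=True):
    c=camera(name); 
    cv2.imwrite(f'pics/{fn}.png',c['image']); np.savez(f'pics/{fn}.npz',**{k:c[k] for k in c}); return c
def pts(c):
    z=c['range_z'].astype(float); v,u=np.mgrid[:480,:640]
    P=np.stack([(u-c['cx'])/c['fx']*z,-(v-c['cy'])/c['fy']*z,-z,np.ones_like(z)],-1)
    return (P@np.array(c['cam_to_world']).T)[...,:3]
E
python3 - <<'E'
from h import *
a=shot('top','top0');b=shot('side','side0')
for c in(a,b): print(np.round(c['cam_to_world'],2),c['fx'],c['cx'],c['cy'],[k for k in c])
s=read_state();print(s)
E
```

```text
[[ 0.00000e+00  9.90000e-01 -1.00000e-01  4.05750e+02]
 [-1.00000e+00 -0.00000e+00 -2.00000e-02 -2.76200e+01]
 [-2.00000e-02  1.00000e-01  9.90000e-01  1.43086e+03]
 [ 0.00000e+00  0.00000e+00  0.00000e+00  1.00000e+00]] 574.5193138492417 325.12515554985123 243.31150128622124 ['image', 'range_z', 'fx', 'fy', 'cx', 'cy', 'cam_to_world']
[[-9.9000e-01  9.0000e-02 -1.2000e-01  4.3585e+02]
 [-1.5000e-01 -6.4000e-01  7.6000e-01  7.2620e+02]
 [-1.0000e-02  7.7000e-01  6.4000e-01  7.0986e+02]
 [ 0.0000e+00  0.0000e+00  0.0000e+00  1.0000e+00]] 434.7868202140695 322.60934225395425 238.12399740427782 ['image', 'range_z', 'fx', 'fy', 'cx', 'cy', 'cam_to_world']
{'time': 0.1, 'qpos': array([-1.29021857,  0.52193576, -0.03636019,  1.59989682,  0.02120969,
        1.02111885, -0.11280651]), 'qvel': array([ 0.00138952, -0.00205495, -0.00012925, -0.0012232 ,  0.00031746,
       -0.00143292, -0.00093828]), 'joint_efforts': array([ 3.61090708e-03, -9.28478909e+01,  1.98439747e+00, -3.70527613e+01,
        1.82509498e-02,  5.41330766e-03, -4.29399347e-05]), 'eef_pos': array([214.68627247, 586.67310587, 230.81395173]), 'tool_rot': array([[-9.39110898e-01,  3.43614091e-01, -2.78244877e-04],
       [ 3.43614199e-01,  9.39110437e-01, -9.32907900e-04],
       [-5.92576323e-05, -9.71712866e-04, -9.99999526e-01]]), 'ft_force': array([0.89849529, 0.54102178, 0.72656338]), 'torque': array([ 0.02029148, -0.02490661, -0.00363075]), 'gripper_force': 0.0, 'finger_gap': 85.57955983684919}
```

View pics/top0.png

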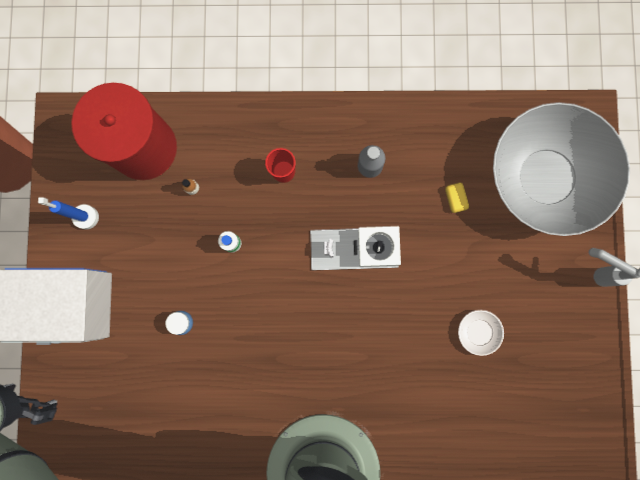

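View pics/side0.png

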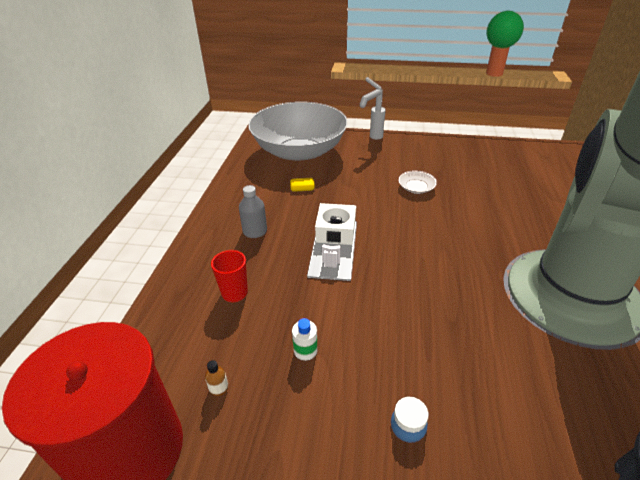

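Top view: bottle at about (230,241), holder spanning (310–400, 227–270), well at (380,246) and backrest at the left end (330,247). All bystanders are clear of the straight path between them.

Run:
```python
from h import *
for n,bb,hb in(('top0',(190,270,210,270),(300,410,220,275)),('side0',(285,325,310,365),(300,365,195,285))):
    c=np.load(f'pics/{n}.npz');P=pts(c)
    def sel(b,z0,z1):
        Q=P[b[2]:b[3],b[0]:b[1]].reshape(-1,3);return Q[(Q[:,2]>z0)&(Q[:,2]<z1)]
    print(n,'counter',np.median(P[290:310,240:300,2]) if n=='top0' else np.median(P[300:320,380:420,2]))
    q=sel(bb,74,100);print('cap',len(q),q.mean(0),q.min(0),q.max(0))
    q=sel(bb,15,100);print('bottle',len(q),q.min(0),q.max(0))
    for z in((51,63),(3,62)):
        q=sel(hb,*z).astype(np.float32);print(z,len(q),cv2.minAreaRect(q[:,:2]))
```

```text
top0 counter -0.5701057604230755
cap 81 [552.69973522 227.95589067  80.29852411] [541.04794267 217.30967488  74.22552387] [564.51637854 239.6343016   88.71856195]
bottle 347 [529.81882585 204.51035209  15.21334946] [573.87548634 249.76259603  88.71856195]Traceback (most recent call last):
  File "<stdin>", line 10, in <module>
cv2.error: OpenCV(4.12.0) /io/opencv/modules/imgproc/src/convhull.cpp:143: error: (-215:Assertion failed) total >= 0 && (depth == CV_32F || depth == CV_32S) in function 'convexHull'
```

Run:
```python
from h import *
for n,bb,hb in(('top0',(190,270,210,270),(300,410,220,275)),('side0',(285,325,310,365),(300,365,195,285))):
    c=np.load(f'pics/{n}.npz');P=pts(c)
    def sel(b,z0,z1):
        Q=P[b[2]:b[3],b[0]:b[1]].reshape(-1,3);return Q[(Q[:,2]>z0)&(Q[:,2]<z1)]
    q=sel(bb,74,100);print(n,'cap',len(q),q.mean(0))
    for z in((51,63),(3,62)):
        q=np.ascontiguousarray(sel(hb,*z)[:,:2],np.float32);print(z,len(q),cv2.minAreaRect(q))
# look from above holder
R=np.array([[0,1,0],[1,0,0],[0,0,-1.]]).T
from scipy.spatial.transform import Rotation as Rn
w=camera('wrist');s=read_state()
T=np.eye(4);T[:3,:3]=s['tool_rot'];T[:3,3]=s['eef_pos']
print('cam in tool',np.round(np.linalg.inv(T)@w['cam_to_world'],3))
for a in np.arange(-180,180,30):
    Rt=Rn.from_euler('z',a,degrees=True).as_matrix()@np.diag([1,-1,-1.])
    for p in((552,228,240),(535,-75,240),(535,-75,60)):
        j=inverse_kinematics(p,Rt);print(a,p,None if j is None else np.round(j,2))
```

```text
top0 cap 81 [552.69973522 227.95589067  80.29852411]
(51, 63) 928 ((540.2666625976562, -95.17965698242188), (92.2772216796875, 179.94569396972656), 1.0018848180770874)
(3, 62) 3492 ((543.358154296875, -77.44920349121094), (135.5828094482422, 271.2782287597656), 0.002256627194583416)
side0 cap 135 [553.24130945 232.37050565  81.66976942]
(51, 63) 735 ((540.2765502929688, -93.36487579345703), (91.96449279785156, 186.70103454589844), 1.7476192712783813)
(3, 62) 3100 ((548.51904296875, -129.16552734375), (181.3423309326172, 350.67681884765625), 7.8878302574157715)
cam in tool [[-2.00000e-03  9.55000e-01  2.96000e-01  7.47090e+01]
 [ 1.00000e+00  2.00000e-03  0.00000e+00  2.75000e-01]
 [-0.00000e+00  2.96000e-01 -9.55000e-01 -1.43449e+02]
 [ 0.00000e+00  0.00000e+00  0.00000e+00  1.00000e+00]]
-180 (552, 228, 240) [-0.5   0.47  0.02  1.67 -0.01  1.01  1.09]
-180 (535, -75, 240) [-0.28  0.4   0.41  1.83 -0.19  0.95  1.79]
-180 (535, -75, 60) [ 0.01  0.64  0.03  1.95 -0.03  0.55  1.63]
-150 (552, 228, 240) [-0.41  0.47 -0.11  1.66  0.06  1.01  1.55]
-150 (535, -75, 240) [-0.18  0.39  0.27  
[... 1285 characters left out ...]
0.77]
60 (535, -75, 240) [-0.45  0.45  0.67  1.84 -0.33  0.97 -0.17]
60 (535, -75, 60) [-0.26  0.69  0.41  1.96 -0.47  0.58 -0.06]
90 (552, 228, 240) [-0.74  0.49  0.36  1.68 -0.2   1.   -0.31]
90 (535, -75, 240) [-0.4   0.43  0.59  1.84 -0.29  0.96  0.31]
90 (535, -75, 60) [-0.19  0.67  0.31  1.96 -0.36  0.57  0.36]
120 (552, 228, 240) [-0.66  0.48  0.24  1.68 -0.13  1.    0.15]
120 (535, -75, 240) [-0.37  0.42  0.55  1.84 -0.27  0.95  0.81]
120 (535, -75, 60) [-0.12  0.65  0.21  1.96 -0.24  0.55  0.77]
150 (552, 228, 240) [-0.58  0.47  0.12  1.67 -0.06  1.    0.61]
150 (535, -75, 240) [-0.32  0.41  0.48  1.83 -0.23  0.95  1.3 ]
150 (535, -75, 60) [-0.05  0.64  0.11  1.95 -0.13  0.55  1.2 ]
```

```bash
cat >> h.py <<'E'
from scipy.spatial.transform import Rotation as Rn
def RT(a): return Rn.from_euler('z',a,degrees=True).as_matrix()@np.diag([1,-1,-1.])
E
python3 - <<'E'
from h import *
movep((540,-60,230),RT(91.3))
c=shot('wrist','w1');P=pts(c);print(read_state()['time'],read_state()['eef_pos'])
Q=P.reshape(-1,3);Q=Q[(np.abs(Q[:,0]-540)<80)&(Q[:,1]<40)&(Q[:,1]>-220)]
def r(z0,z1,y0=-300,y1=100):
    q=Q[(Q[:,2]>z0)&(Q[:,2]<z1)&(Q[:,1]>y0)&(Q[:,1]<y1)];print((z0,z1),len(q),q.min(0),q.max(0),cv2.minAreaRect(np.ascontiguousarray(q[:,:2],np.float32)));return q
print(np.histogram(Q[:,2],np.arange(-4,66,2)))
r(53,60,-220,-70);r(53,60,-60,40);r(46,52.5,-190,-100)
E
```

```text
2.7667 [540.1442797  -59.17863779 229.91091706]
(array([    2,  2110, 12868,  1133,  1764, 10037,   907,    38,    37,
          46,    87,  1418,   685,   177,   153,   186,   158,   197,
         189,   210,   205,   196,   267,   227,   210,   262,   342,
        1099,   366,   906,  5644,   331,     0,     0]), array([-4, -2,  0,  2,  4,  6,  8, 10, 12, 14, 16, 18, 20, 22, 24, 26, 28,
       30, 32, 34, 36, 38, 40, 42, 44, 46, 48, 50, 52, 54, 56, 58, 60, 62,
       64]))
(53, 60) 6421 [ 495.07287184 -184.36118733   53.01780068] [589.19042959 -74.11552366  59.02867214] ((541.830322265625, -128.70428466796875), (92.3582534790039, 109.7252197265625), 1.4238982200622559)
(53, 60) 564 [517.13292847 -23.90066649  53.32065062] [559.19208468 -10.48664971  59.015732  ] ((538.1377563476562, -16.822139739990234), (42.01183319091797, 12.56966495513916), 2.437798261642456)
(46, 52.5) 751 [ 507.63180272 -170.58984032   46.00469781] [ 576.40771185 -126.71752242   52.49802755] ((541.8068237304688, -148.71954345703125), (43.5940055847168, 68.78732299804688), 88.92332458496094)
```

View pics/w1.png

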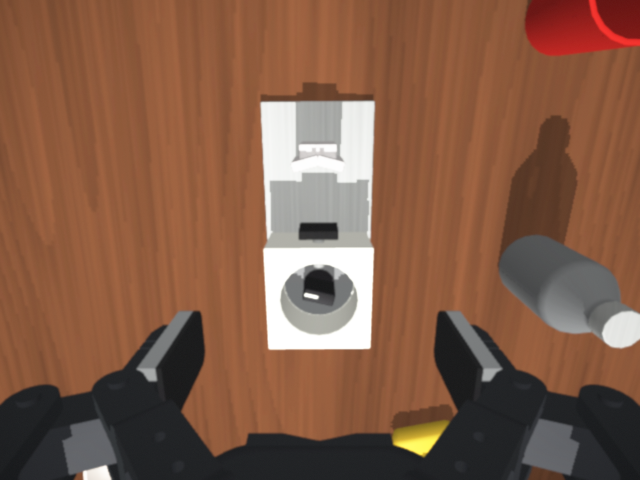

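```bash
cat >> h.py <<'E'
def ray(c,u,v,z):
    M=np.array(c['cam_to_world']);d=M[:3,:3]@np.array([(u-c['cx'])/c['fx'],-(v-c['cy'])/c['fy'],-1]);o=M[:3,3]
    return o+d*(z-o[2])/d[2]
E
python3 - <<'E'
from h import *
c=np.load('pics/w1.npz')
for n,u,v,z in(('rimL',281,297,56),('rimR',357,297,56),('rimT',319,264,56),('rimB',319,333,56),('deckTL',262,101,6),('deckTR',374,100,6),('blkBL',268,349,56),('blkBR',371,348,56),('blkTL',265,247,56),('blkTR',373,247,56),('padface',319,224,51)):
    print(n,ray(c,u,v,z).round(1))
im=c['image'][180:350,250:390];cv2.imwrite('pics/w1c.png',cv2.resize(im,None,fx=4,fy=3.5,interpolation=cv2.INTER_CUBIC))
E
```

```text
rimL [ 509.4 -134.    56. ]
rimR [ 576.1 -132.5   56. ]
rimT [ 542.1 -102.4   56. ]
rimB [ 543.6 -168.8   56. ]
deckTL [489.2  29.9   6. ]
deckTR [587.2  33.    6. ]
blkBL [ 497.3 -186.4   56. ]
blkBR [ 591.6 -183.3   56. ]
blkTL [496.2 -88.1  56. ]
blkTR [587.3 -86.1  56. ]
padface [541.3 -68.4  51. ]
```

View pics/w1c.png

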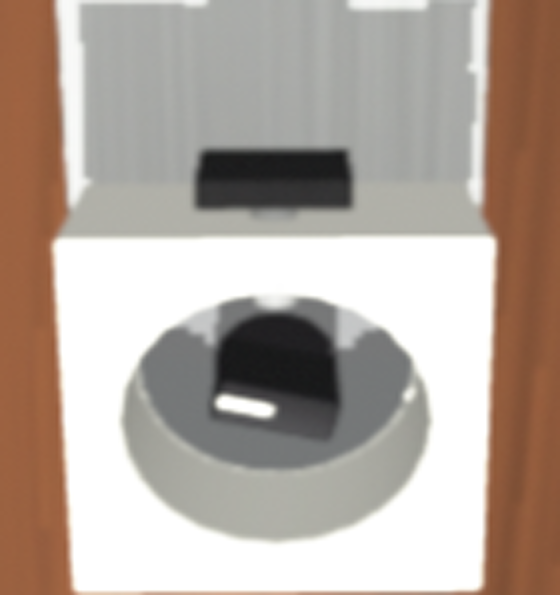

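Run:
```python
from h import *
c=np.load('pics/w1.npz');P=pts(c)
for v in (150,155,160,165,170,175,180,215,220,222,224,226,228,230,234): print(v,P[v,319].round(1),P[v,305].round(1),P[v,333].round(1))
movep((553,229,170),RT(91.3));w=shot('wrist','w2');P=pts(w)
Q=P.reshape(-1,3);q=Q[(Q[:,2]>80)&(Q[:,2]<87)&(np.abs(Q[:,0]-553)<30)&(np.abs(Q[:,1]-229)<30)];print(len(q),(q.min(0)+q.max(0))/2,q.min(0),q.max(0),read_state()['eef_pos'],read_state()['time'])
```

```text
150 [539.9  -7.5  51.1] [528.8  -7.9  50.2] [551.1  -7.3  50.8]
155 [540.  -10.9  57. ] [528.8 -11.7  51.4] [551.2 -11.3  49.9]
160 [540.1 -14.8  57.4] [529.1 -14.9  58.3] [551.1 -14.5  57.8]
165 [540.2 -18.8  56.1] [529.1 -19.   55.9] [551.2 -18.4  56.8]
170 [540.5 -29.    4.8] [527.6 -29.1   6.1] [553.3 -28.6   6. ]
175 [540.6 -33.3   7.1] [527.6 -33.7   6.2] [553.5 -33.    6.8]
180 [540.7 -38.2   4.9] [527.7 -38.1   7.5] [553.6 -37.6   6.8]
215 [541.4 -71.1   6.9] [528.1 -71.7   5.9] [554.8 -71.2   5.4]
220 [541.5 -75.7   8.1] [528.2 -76.3   6.8] [554.9 -75.7   7. ]
222 [541.5 -73.6  23.9] [528.7 -73.8  24.2] [554.2 -73.   25.2]
224 [541.5 -73.6  30.9] [528.9 -74.   30.6] [553.9 -73.1  31.9]
226 [541.5 -73.9  36.9] [529.2 -74.   37.6] [553.7 -73.3  38. ]
228 [541.4 -73.5  45.1] [529.4 -74.   44.1] [553.4 -73.1  45.5]
230 [541.4 -73.6  51. ] [529.6 -73.8  51.2] [553.3 -73.5  50.3]
234 [541.5 -76.5  53.3] [529.7 -77.2  51.8] [553.3 -76.5  52.3]
1127 [554.43873333 230.21244528  82.48402216] [542.73621151 218.32212841  80.04129154] [566.14125516 242.10276215  84.92675277] [553.70023617 227.11064628 170.56121211] 3.95
```

The crop shows the knob's bar about 0.2 rad clockwise of the holder's x (white line on the left half) and the pad face at world y ≈ -73.6. I'm grasping the bottle now.

Run:
```python
from h import *
movel((554,230,100));movel((554,230,22),max_speed=90);wait(.2);s0=read_state();print(s0['eef_pos'])
clamp();s=read_state();print(s['finger_gap'],s['gripper_force'],s['eef_pos'],s['time'])
movel((554,230,110));movep((540.3,-46.5,110),RT(91.5));wait(.3);s=read_state();print(s['eef_pos'],s['finger_gap'],s['time'])
w=shot('wrist','w3');P=pts(w);Q=P.reshape(-1,3)
q=Q[(np.abs(Q[:,0]-540)<40)&(np.abs(Q[:,1]+46)<40)&(Q[:,2]>60)];print(np.histogram(q[:,2],20))
z=np.percentile(q[:,2],97)
q=q[(q[:,2]>160)&(q[:,2]<174)];print(len(q),q.min(0),q.max(0))
```

```text
[554.21396236 230.18229249  22.47303735]
45.121611581080316 60.70542812347412 [554.07810969 230.02678569  22.3340856 ] 6.2417
[540.4255841  -45.67130492 109.92339534] 44.5823661956036 8.35
(array([ 332,  404,  323,  487,  671, 1065, 1294, 1618, 1654, 1698, 8996,
       3330, 2741, 5134, 3121, 1247, 3796, 5470, 5213, 2018]), array([ 89.88893078,  95.61954859, 101.3501664 , 107.08078421,
       112.81140202, 118.54201983, 124.27263764, 130.00325545,
       135.73387326, 141.46449107, 147.19510888, 152.92572669,
       158.6563445 , 164.38696231, 170.11758012, 175.84819792,
       181.57881573, 187.30943354, 193.04005135, 198.77066916,
       204.50128697]))
10351 [500.00002598 -54.27564189 160.00126457] [579.99945307 -30.65859504 173.4907663 ]
```

View pics/w3.png

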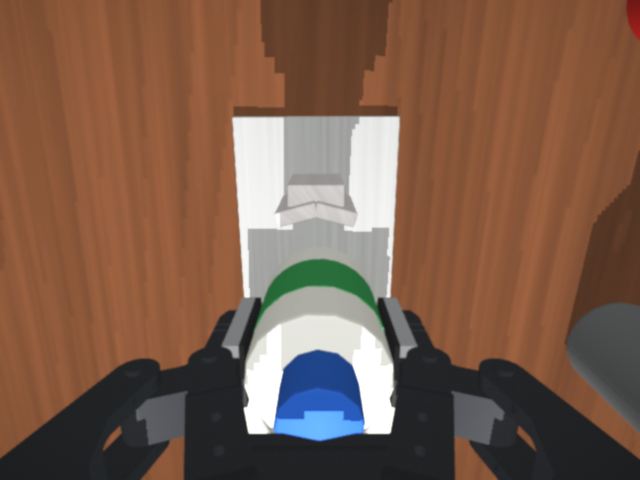

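Run:
```python
from h import *
c=np.load('pics/w3.npz');P=pts(c)
for v in(300,330,360,380,400,420):print(v,P[v,318].round(1))
print('deckTL/TR',ray(c,234,117,6),ray(c,398,116,6))
movel((540.3,-46.8,45),max_speed=120);g=movel((540.3,-46.8,28.6),max_speed=40,guard=8);wait(.2)
s=read_state();print(g,s['eef_pos'],s['ft_force'],s['time'])
```

```text
300 [540.2 -23.4 142.9]
330 [540.4 -28.2 152.7]
360 [540.5 -34.6 157.8]
380 [540.5 -34.1 167.4]
400 [540.6 -37.1 171.3]
420 [540.8 -44.3 169.9]
deckTL/TR [488.62296092  29.25981832   6.        ] [586.38833941  32.36374116   6.        ]
True [540.15924642 -46.63968385  28.27839134] [-1.94956221  0.97757453 11.14388588] 9.7417
```

```bash
cat > plan.py <<'E'
import numpy as np
def corners(p,h,a):
    c,s=np.cos(a),np.sin(a);R=np.array([[c,-s],[s,c]])
    return p+(np.array([[1,1],[-1,1],[-1,-1],[1,-1]])*h)@R.T,R
def contact(p,psi,th,hf=(11,7.25),hb=(14,6)):
    """gap bar-finger, arm (mm, >0 = finger drives bar clockwise), wall clearance"""
    F,RF=corners(np.array(p),np.array(hf),psi);B,RB=corners(np.zeros(2),np.array(hb),th)
    best=(-1e9,0)
    for i,ax in enumerate(np.hstack([RF,RB]).T):
        for n in(ax,-ax):            # n points from bar to finger
            f=F@n;b=B@n;s=f.min()-b.max()
            if s>best[0]+1e-9:
                t=np.array([-n[1],n[0]])
                ft=F[f<f.min()+.3]@t;bt=B[b<b.max()+.3]@t  # support overlap along the tangent
                lo,hi=max(ft.min(),bt.min()),min(ft.max(),bt.max())
                # force on bar -n*f at tangent coordinate q: torque_z = q*f ; cw arm = -q
                best=(s,-(lo+hi)/2)
    return best[0],best[1],34-np.linalg.norm(F,axis=1).max()
E
python3 - <<'E'
from plan import *
for psi in np.radians([0,45,90,135]):
    print('psi',np.degrees(psi))
    for th in -np.arange(.2,3.2,.3):
        best=None
        for x in np.arange(-25,25.1,1):
            for y in np.arange(-25,25.1,1):
                g,a,w=contact((x,y),psi,th)
                if -.5<g<.5 and w>2 :
                    sc=min(a/3,w)
                    for e in (0,1):pass
                    if best is None or sc>best[0]:best=(sc,x,y,a,w)
        print(round(th,2),np.round(best,1) if best else None)
E
python3 - <<'E'
from h import *
open_gripper();wait(.3);movel((540.3,-46.8,130));s=read_state();print(s['eef_pos'],s['time'],s['finger_gap'])
E
```

```text
psi 0.0
-0.2 [  0.3 -13.  -13.    0.8   2.6]
-0.5 [  0.3  -1.  -19.    1.    5.1]
-0.8 [  1.2  -4.  -21.    3.5   2. ]
-1.1 [  1.4 -18.   -6.    4.3   2.1]
-1.4 [  2.9 -19.    1.    9.5   2.9]
-1.7 [ -0.   -1.  -22.   -0.    2.4]
-2.0 [  0.2  -1.  -22.    0.6   2.4]
-2.3 [  0.3  -1.  -22.    1.    2.4]
-2.6 [ 4.2 -3.  19.  12.9  4.2]
-2.9 [  4.6  -1.  -16.   13.7   7.8]
psi 45.0
-0.2 [  0.6 -14.   17.    1.9   2. ]
-0.5 [  2.9 -14.  -13.    9.9   2.9]
-0.8 [  2.3 -17.   -7.    6.9   2.6]
-1.1 [  0.2 -14.   17.    0.6   2. ]
-1.4 [  0.7 -14.   17.    2.    2. ]
-1.7 [  3.4 -17.    9.   11.    3.4]
-2.0 [  4.4 -13.   12.   13.3   6.5]
-2.3 [ 4.3 -9.  11.  12.8  9.3]
-2.6 [  0.1   0.  -18.    0.4   3. ]
-2.9 [  0.5 -13.   15.    1.4   4.2]
psi 90.0
-0.2 [ -0.  -22.   -1.   -0.    2.4]
-0.5 [  0.3 -22.    1.    1.    2.4]
-0.8 [  2.6 -17.   -9.    8.2   2.6]
-1.1 [  4.5 -19.   -2.   13.4   4.7]
-1.4 [  4.4 -15.    1.   13.1   8.7]
-1.7 [  0.4 -13.   13.    1.2   2.6]
-2.0 [  0.3 -12.   14.    0.8   2.4]
-2.3 [  1.2 -21.    4.    3.7   2. ]
-2.6 [ 0.8 -8.  17.   2.5  2.1]
-2.9 [  3.    0.  -19.    9.    3.1]
psi 135.0
-0.2 [  3.9 -10.  -16.   11.8   4.2]
-0.5 [  4.4 -12.  -12.   13.3   7.4]
-0.8 [  0.5 -18.    0.    1.6   3. ]
-1.1 [ -0.  -18.    0.   -0.1   3. ]
-1.4 [  0.9 -16.  -12.    2.8   3.6]
-1.7 [  0.7 -17.  -14.    2.1   2. ]
-2.0 [  2.5 -15.   12.    7.6   2.5]
-2.3 [  3.4 -10.   15.   11.1   3.4]
-2.6 [ 0.2 -5.  18.   0.6  2.2]
-2.9 [  0.6 -17.  -14.    1.7   2. ]
[539.90651087 -46.62499231 129.3523052 ] 11.3583 85.46234341780001
```

```bash
cat >> h.py <<'E'
AX=np.array([542.6,-135.6]); CB=np.array([4.7,16.3]); REL=-0.28
def crank(th,ax=AX):
    """TCP xy and orientation for the finger at tool +y driving the bar at virtual angle th"""
    c,s=np.cos(th),np.sin(th); f=ax+np.array([[c,-s],[s,c]])@CB
    d=th+REL+np.pi/2
    return f-50*np.array([np.cos(d),np.sin(d)]), RT(np.degrees(d)+90)
def mz(s): r=(s['eef_pos'][:2]-AX)/1000; F=s['ft_force']; return s['torque'][2]+r[0]*F[1]-r[1]*F[0]
E
python3 - <<'E'
from h import *
c=shot('top','top1');P=pts(c);Q=P.reshape(-1,3);q=Q[(Q[:,2]>80)&(Q[:,2]<97)&(np.abs(Q[:,0]-540)<20)&(np.abs(Q[:,1]+46)<20)];print(len(q),(q.min(0)+q.max(0))/2)
p,R=crank(.1);movep((*p,120),R);movel((*p,75),R);wait(.3)
s=read_state();print(p,s['eef_pos'],s['time'],s['ft_force'],s['torque'],mz(s))
w=shot('wrist','w4')
for th in(-.5,-1,-1.5):
    p,R=crank(th);j=inverse_kinematics((*p,24),R);print(th,j.round(2) if j is not None else None)
E
```

```text
Traceback (most recent call last):
ValueError: zero-size array to reduction operation minimum which has no identity
```

The gripper hides the bottle from the top camera, so I'll check it after moving away.

Run:
```python
from h import *
p,R=crank(.1);movep((*p,130),R);movel((*p,75),R);wait(.3)
s=read_state();print(p,s['eef_pos'],s['time'],s['ft_force'],s['torque'],mz(s))
w=shot('wrist','w4');c=shot('top','top1')
for k in(w,c):
    Q=pts(k).reshape(-1,3);q=Q[(Q[:,2]>74)&(Q[:,2]<97)&(np.abs(Q[:,0]-540)<20)&(np.abs(Q[:,1]+46)<20)]
    if len(q):print(len(q),(q.min(0)+q.max(0))/2,q.max(0))
for th in(-.5,-1,-1.5):
    p,R=crank(th);j=inverse_kinematics((*p,24),R);print(th,j.round(2) if j is not None else None)
```

```text
[ 536.69775621 -168.10439969] [ 537.05798391 -168.18253242   75.70198523] 13.45 [-0.23227347  0.279951   -0.42017613] [0.02594795 0.02259908 0.00086227] -0.008257285201645563
2468 [540.36027799 -51.69882807  82.44318108] [552.380835   -43.10027527  90.88522731]
88 [538.57700324 -45.95917181  84.53247387] [555.20036492 -31.7492992   94.16641726]
-0.5 [ 0.07  0.72  0.16  1.96 -0.23  0.49  1.19]
-1 [-0.03  0.72  0.27  1.99 -0.39  0.48  0.81]
-1.5 [-0.15  0.74  0.39  2.01 -0.57  0.5   0.45]
```

View pics/w4.png

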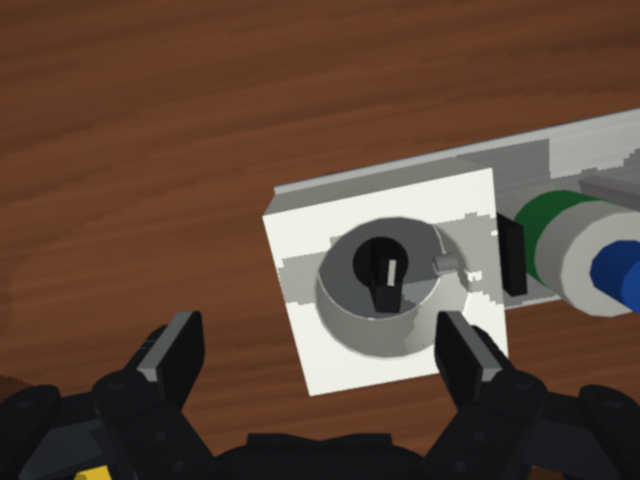

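Run:
```python
from h import *
w=np.load('pics/w4.npz');P=pts(w)
for u,v in((438,262),(446,262),(454,262),(462,262),(446,270),(446,254),(470,275)):print(u,v,P[v,u].round(1))
Q=P[210:350,320:465].reshape(-1,3);q=Q[(Q[:,2]>47.5)&(Q[:,2]<52.5)&(np.hypot(*(Q[:,:2]-AX).T)<22)]
print(len(q),cv2.minAreaRect(np.ascontiguousarray(q[:,:2],np.float32)))
rim=P[200:400,260:510].reshape(-1,3);t=rim[(rim[:,2]>54.5)&(rim[:,2]<59)];print(cv2.minAreaRect(np.ascontiguousarray(t[:,:2],np.float32)))
m=((P[...,2]>54)&(P[...,2]<60)).astype(np.uint8)*255
print([ray(w,u,v,56).round(1) for u,v in((317,290),(470,280),(395,217),(388,357))])
```

```text
438 262 [ 538.7 -110.4   41.1]
446 262 [ 539.1 -106.8   41.9]
454 262 [ 539.5 -103.3   42.5]
462 262 [ 536.3 -102.3   51.4]
446 270 [ 543.2 -107.2   41.8]
446 254 [ 536.3 -105.6   38.7]
470 275 [ 540.7 -101.    56.9]
1497 ((542.0534057617188, -136.03163146972656), (12.346453666687012, 28.352148056030273), 77.93138885498047)
((542.5307006835938, -135.73199462890625), (93.03950500488281, 97.02540588378906), 1.6991915702819824)
[array([ 536. , -168.8,   56. ]), array([ 543.5, -100.9,   56. ]), array([ 508.8, -130.1,   56. ]), array([ 576.2, -141.9,   56. ])]
```

Run:
```python
from h import *
w=np.load('pics/w4.npz');P=pts(w)
Q=P[300:420,430:520];q=Q[Q[...,2]>62];print(len(q));i=q[:,2].argsort()[:400:40];print(q[i].round(1))
for u,v in((440,316),(445,316),(452,314),(462,316),(470,320)):print(P[v,u].round(1))
```

```text
6897
[[ 544.8 -125.8   88.8]
 [ 541.9 -125.7   90.9]
 [ 548.2 -127.    91.9]
 [ 543.3 -126.    92.6]
 [ 535.  -123.6   93.2]
 [ 552.3 -127.2   94. ]
 [ 550.7 -127.2   94.5]
 [ 535.  -120.7   95. ]
 [ 546.4 -126.4   95.6]
 [ 540.7 -114.2   96. ]]
[ 536.6 -124.7   94.2]
[ 535.3 -123.7   97. ]
[ 535.3 -121.1   96.3]
[ 535.6 -118.3   98.2]
[ 562.5 -102.8   57.7]
```

The tool-side view shows the bottle standing upright (590,250), the bar at -0.21 rad and a rod stub in the well wall at (445,263). Open, the fingers are too wide for the well. So I'll put one finger in, keep it above the rod, and crank the bar with the other finger outside the block.

```bash
sed -i 's/^AX=.*/AX=np.array([542.4,-135.8]); CB=np.array([11.4,14.4]); REL=-0.28/; s/ax=AX/ax=AX/' h.py
python3 - <<'E'
from h import *
import sys
p,R=crank(-.02);movel((*p,75),R)
g=movel((*p,29),R,max_speed=60,guard=6);s=read_state();print('guard',g,s['eef_pos'].round(2),p.round(1),s['ft_force'].round(1),s['time'])
if g: sys.exit()
for th in np.arange(-.1,-.56,-.09):
    p,R=crank(th);movel((*p,29),R,max_speed=40);wait(.1);s=read_state()
    d=np.degrees(np.arctan2(s['tool_rot'][1,1],s['tool_rot'][0,1]))
    print(round(th,2),'act',round(np.radians(d)-REL-np.pi/2,3),(s['eef_pos'][:2]-p).round(2),s['ft_force'].round(1),s['torque'].round(3),'mz',mz(s).round(3),round(s['time'],2))
E
```

```text
guard False [ 539.49 -169.47   29.25] [ 539.3 -169.4] [-0.1  0.3 -0.6] 14.7333
-0.1 act -0.098 [0.27 0.07] [ 0.5 -0.1 -0. ] [ 0.041 -0.037 -0.016] mz 0.002 15.08
-0.19 act -0.187 [0.21 0.04] [ 0.4 -0.4  0.6] [0.01  0.053 0.022] mz 0.038 15.43
-0.28 act -0.277 [0.21 0.04] [ 1.1 -0.7 -0.6] [ 0.126 -0.099  0.044] mz 0.088 15.78
-0.37 act -0.367 [0.33 0.42] [1.9 4.5 0.8] [ 1.088 -0.382  0.143] mz 0.137 16.13
-0.46 act -0.457 [0.55 0.73] [ 2.9  7.2 -0.5] [ 1.466 -0.692  0.129] mz 0.092 16.48
-0.55 act -0.547 [0.77 0.82] [ 3.9  7.2 -0.3] [ 1.555 -0.892  0.132] mz 0.1 16.83
```

```bash
cat >> h.py <<'E'
def step(th,z=29,n=6):
    p,R=crank(th);movel((*p,z),R,max_speed=40);M=[];F=[]
    wait(.06)
    for i in range(n): wait(.02);s=read_state();M.append(mz(s));F.append(s['ft_force'])
    F=np.mean(F,0);d=th+REL+np.pi/2;fd=F[0]*np.cos(d)+F[1]*np.sin(d);ft=-F[0]*np.sin(d)+F[1]*np.cos(d)
    print(f"{th:.3f} mz {np.mean(M):.3f} fd {fd:.1f} ft {ft:.1f} fz {F[2]:.1f} lag {(s['eef_pos'][:2]-p).round(2)} t {s['time']:.2f}",flush=True)
    return np.mean(M),fd
E
python3 - <<'E'
from h import *
for th in np.arange(-.63,-1.12,-.08):
    m,f=step(th)
    if f>14: break
w=shot('wrist','w5')
P=pts(w);Q=P.reshape(-1,3);q=Q[(Q[:,2]>81)&(Q[:,2]<93)&(np.abs(Q[:,0]-540)<20)&(np.abs(Q[:,1]+44)<22)];print(len(q),(q.min(0)+q.max(0))/2,q.max(0),q.min(0))
E
```

```text
-0.630 mz 0.083 fd 9.2 ft 2.8 fz -0.6 lag [0.94 0.88] t 17.24
-0.710 mz 0.097 fd 9.5 ft 3.3 fz -0.8 lag [1.01 0.8 ] t 17.65
-0.790 mz 0.098 fd 9.5 ft 2.9 fz -0.8 lag [1.25 0.75] t 18.06
-0.870 mz 0.108 fd 9.8 ft 2.7 fz -1.6 lag [1.46 0.62] t 18.47
-0.950 mz 0.125 fd 10.7 ft 2.1 fz -1.2 lag [1.67 0.52] t 18.88
-1.030 mz 0.093 fd 11.1 ft 2.4 fz -2.1 lag [1.86 0.37] t 19.28
-1.110 mz 0.103 fd 11.5 ft 2.3 fz -2.1 lag [2.05 0.23] t 19.69
9188 [540.69923122 -50.89533027  86.21847987] [553.10405666 -42.64755647  91.4307158 ] [528.29440578 -59.14310407  81.00624395]
```

View pics/w5.png

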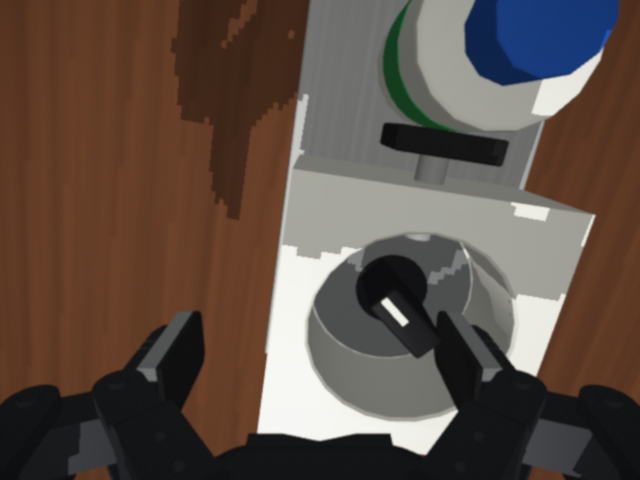

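The crank works: the finger at (455,330) has swung the bar, and the pad at (445,143) has come out almost to the bottle. Now I'll measure the bar angle and the pad-to-bottle gap.

```bash
cat >> h.py <<'E'
def look(fn):
    w=shot('wrist',fn);P=pts(w);Q=P.reshape(-1,3)
    q=Q[(Q[:,2]>47.5)&(Q[:,2]<52.5)&(np.hypot(*(Q[:,:2]-AX).T)<15.5)]
    r=cv2.minAreaRect(np.ascontiguousarray(q[:,:2],np.float32));(a,b),an=r[1],r[2]
    an=an if a>b else an-90
    pad=Q[(np.abs(Q[:,0]-541)<16)&(Q[:,2]>40)&(Q[:,2]<53)&(Q[:,1]>-82)&(Q[:,1]<-50)]
    cap=Q[(Q[:,2]>85.5)&(Q[:,2]<93)&(np.abs(Q[:,0]-540)<16)&(np.abs(Q[:,1]+44)<16)]
    body=Q[(Q[:,2]>68)&(Q[:,2]<73)&(np.abs(Q[:,0]-540)<28)&(np.abs(Q[:,1]+44)<30)]
    print('bar',np.radians(an).round(3),r[1],'pad y pct',np.percentile(pad[:,1],[1,50,99]).round(1),'cap',cap.mean(0).round(2),len(cap),
      'capmin',cap.min(0).round(1),'bodymin',np.percentile(body[:,1],1).round(2), len(body))
if __name__=='__main__': pass
E
python3 - <<'E'
import h
from h import *
real=h.camera
h.camera=lambda n:{k:v for k,v in np.load('pics/w5.npz').items()}
look('w5b')
P=pts(np.load('pics/w5.npz'))
for v in range(100,170,6):print(v,P[v,450].round(1),P[v,430].round(1))
E
```

```text
bar -0.672 (20.189128875732422, 30.186809539794922) pad y pct [-81.5 -74.1 -64.5] cap [540.55 -51.06  88.81] 8350 capmin [528.5 -59.1  85.5] bodymin -68.94 11042
100 [530.5 -64.3  71.5] [526.7 -64.8  67.8]
106 [531.2 -65.5  70.4] [528.5 -65.8  62.3]
112 [531.4 -66.9  71.2] [530.1 -67.   57.8]
118 [532.3 -68.2  69.5] [531.8 -68.3  53. ]
124 [499.7 -74.2 172.9] [535.6 -69.4  40.5]
130 [543.6 -69.9  36.9] [533.  -71.5  51.9]
136 [539.3 -72.1  51.7] [533.5 -73.1  51.7]
142 [539.4 -73.7  53. ] [534.  -74.8  51.3]
148 [540.3 -75.4  51.7] [534.  -76.5  52.9]
154 [540.5 -77.1  52.4] [534.9 -78.2  51.4]
160 [556.4 -80.5   7.5] [538.3 -80.4  41.6]
166 [557.6 -83.    6.2] [538.7 -82.3  41.9]
```

```bash
cat >> h.py <<'E'
def barang(c=None):
    c=c or camera('wrist');v,u=np.nonzero(c['image'].min(2)>185)
    M=np.array(c['cam_to_world']);o=M[:3,3]
    D=np.stack([(u-c['cx'])/c['fx'],-(v-c['cy'])/c['fy'],-np.ones(len(u))],1)@M[:3,:3].T
    X=(o+D*((50-o[2])/D[:,2])[:,None])[:,:2]-AX; X=X[np.hypot(*X.T)<15]
    m=X.mean(0);r=cv2.minAreaRect(np.ascontiguousarray(X,np.float32));w=np.linalg.eigh(np.cov(X.T))[1][:,1]
    w=w*np.sign(-(w@m));return np.arctan2(w[1],w[0]),m,len(X),r[1]
E
python3 - <<'E'
from h import *
for n in('w4','w5'): print(n,barang(dict(np.load(f'pics/{n}.npz'))))
print(barang())
for th in np.arange(-1.18,-1.47,-.07):
    m,f=step(th);b=barang();print('   bar',round(b[0],3),b[2])
    if f>17: break
E
```

```text
w4 (np.float64(nan), array([nan, nan]), 0, (0.0, 0.0))
w5 (np.float64(-0.6702999146546619), array([-5.24523985,  3.82690175]), 214, (2.347550868988037, 11.948308944702148))
(np.float64(-0.670306679586287), array([-5.24568003,  3.82480858]), 214, (2.3475451469421387, 11.948244094848633))
-1.180 mz 0.114 fd 11.4 ft 2.6 fz -2.5 lag [2.1  0.14] t 20.20
   bar -0.738 217
-1.250 mz 0.090 fd 12.1 ft 3.3 fz -2.6 lag [2.26 0.05] t 20.66
   bar -0.768 226
-1.320 mz 0.133 fd 12.4 ft 2.8 fz -2.1 lag [ 2.41 -0.06] t 21.12
   bar -0.808 218
-1.390 mz 0.104 fd 12.9 ft 3.5 fz -2.3 lag [ 2.5  -0.24] t 21.57
   bar -0.855 226
-1.460 mz 0.122 fd 13.9 ft 3.5 fz -2.4 lag [ 2.62 -0.37] t 22.03
   bar -0.894 222h.py:45: RuntimeWarning: Mean of empty slice.
  m=X.mean(0);r=cv2.minAreaRect(np.ascontiguousarray(X,np.float32));w=np.linalg.eigh(np.cov(X.T))[1][:,1]
  ret = um.true_divide(
  avg = a.mean(axis, **keepdims_kw)
h.py:45: RuntimeWarning: Degrees of freedom <= 0 for slice
  m=X.mean(0);r=cv2.minAreaRect(np.ascontiguousarray(X,np.float32));w=np.linalg.eigh(np.cov(X.T))[1][:,1]
  c *= np.true_divide(1, fact)
  c *= np.true_divide(1, fact)
```

```bash
cat >> h.py <<'E'
def bottle_y(c):
    Q=pts(c).reshape(-1,3);q=Q[(Q[:,2]>60)&(Q[:,2]<70)&(np.abs(Q[:,0]-541)<6)&(Q[:,1]>-80)&(Q[:,1]<-50)]
    return (np.percentile(q[:,1],5),len(q)) if len(q) else None
def push(rot,dp,z=29,n=6):
    d=rot+REL+np.pi/2;dv=np.array([np.cos(d),np.sin(d)]);p,R=crank(rot);p=p-dp*dv
    movel((*p,z),R,max_speed=30);M=[];F=[];wait(.06)
    for i in range(n): wait(.02);s=read_state();M.append(mz(s));F.append(s['ft_force'])
    F=np.mean(F,0);fd=F[:2]@dv;c=camera('wrist');b=barang(c)
    print(f"rot {rot:.3f} dp {dp:.1f} mz {np.mean(M):.3f} fd {fd:.1f} fz {F[2]:.1f} bar {b[0]:.3f} n{b[2]} gap {s['finger_gap']:.1f} t {s['time']:.2f} bot {bottle_y(c)}",flush=True)
    return b[0],fd
E
python3 - <<'E'
from h import *
print(read_state()['finger_gap'])
b,f=push(-1.2,3);b,f=push(-1.0,5.)
for dp in(6,7,8):
    b,f=push(b-.05,dp)
    if f>17:break
E
```

```text
85.33623461727747
rot -1.200 dp 3.0 mz 0.054 fd 18.8 fz -6.9 bar -0.893 n217 gap 85.4 t 22.69 bot (np.float64(-68.71434199211542), 301)
rot -1.000 dp 5.0 mz 0.104 fd 19.5 fz -5.6 bar -0.891 n215 gap 84.9 t 23.30 bot (np.float64(-68.8410634183821), 460)
rot -0.941 dp 6.0 mz 0.129 fd 20.4 fz -3.7 bar -0.910 n219 gap 85.5 t 23.76 bot (np.float64(-68.69052132004241), 502)
```

Run:
```python
from h import *
b=-.91
push(b,3);push(b,-2.5)
p=read_state()['eef_pos'];g=movel((p[0],p[1],20),max_speed=40,guard=6);print('guard',g,read_state()['eef_pos'])
if not g:
  for dp in(-1,0.5,1.5,2.5,3.5):
    b,f=push(b-.02,dp,z=20)
    if f>15:break
s=camera('wrist');cv2.imwrite('pics/w6.png',s['image'])
```

```text
rot -0.910 dp 3.0 mz 0.043 fd 7.4 fz 2.3 bar -0.914 n222 gap 85.6 t 24.23 bot (np.float64(-68.73657526811701), 486)
rot -0.910 dp -2.5 mz -0.007 fd 0.2 fz -0.3 bar -0.913 n215 gap 85.3 t 24.77 bot (np.float64(-68.71243628419407), 477)
guard False [ 516.16654961 -153.72322575   19.65734342]
rot -0.930 dp -1.0 mz 0.018 fd 0.5 fz -0.0 bar -0.910 n269 gap 84.9 t 25.61 bot (np.float64(-68.7162104909855), 573)
rot -0.930 dp 0.5 mz -0.008 fd -0.3 fz 0.0 bar -0.911 n251 gap 85.2 t 26.07 bot (np.float64(-68.70316822700713), 590)
rot -0.931 dp 1.5 mz 0.049 fd 5.4 fz -1.9 bar -0.911 n248 gap 85.6 t 26.52 bot (np.float64(-68.70867921130963), 571)
rot -0.931 dp 2.5 mz 0.086 fd 9.4 fz -3.8 bar -0.919 n246 gap 85.5 t 26.98 bot (np.float64(-68.69776651720015), 609)
rot -0.939 dp 3.5 mz 0.142 fd 13.1 fz -6.2 bar -0.950 n253 gap 85.8 t 27.44 bot (np.float64(-68.42052711246225), 594)
```

View pics/w6.png

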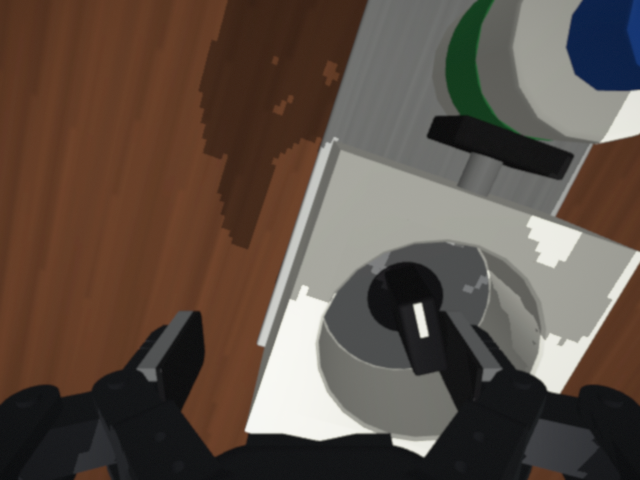

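Lower grip: the finger bears squarely on the bar end at (440,345), the torque matches the 0.14 N m friction, and the pad has just reached the bottle.

Run:
```python
from h import *
rot=-.939
for i in range(7):
    rot-=.06
    b,f=push(rot,3.5,z=20)
    if f>17:break
```

```text
rot -0.999 dp 3.5 mz 0.151 fd 12.3 fz -6.4 bar -1.018 n253 gap 84.6 t 27.95 bot (np.float64(-67.90724475916619), 557)
rot -1.059 dp 3.5 mz 0.144 fd 12.2 fz -6.4 bar -1.076 n254 gap 85.2 t 28.41 bot (np.float64(-67.42543174956408), 488)
rot -1.119 dp 3.5 mz 0.126 fd 12.4 fz -6.8 bar -1.138 n255 gap 85.6 t 28.87 bot (np.float64(-66.983990577571), 492)
rot -1.179 dp 3.5 mz 0.131 fd 12.2 fz -7.1 bar -1.196 n255 gap 85.2 t 29.32 bot (np.float64(-66.49109642203999), 449)
rot -1.239 dp 3.5 mz 0.117 fd 12.0 fz -5.9 bar -1.252 n255 gap 85.6 t 29.78 bot (np.float64(-66.04942135882669), 410)
rot -1.299 dp 3.5 mz 0.103 fd 12.3 fz -5.9 bar -1.310 n257 gap 85.5 t 30.24 bot (np.float64(-65.66940997535309), 408)
rot -1.359 dp 3.5 mz 0.158 fd 13.2 fz -6.2 bar -1.359 n257 gap 85.3 t 30.70 bot (np.float64(-65.61546028814575), 366)
```

Run:
```python
from h import *
rot=-1.359;dp=3.5
for i in range(8):
    rot-=.03;dp+=.4
    b,f=push(rot,dp,z=20)
    if b<-1.455:break
```

```text
rot -1.389 dp 3.9 mz 0.132 fd 15.2 fz -8.2 bar -1.384 n259 gap 85.2 t 31.16 bot (np.float64(-65.59840335273525), 354)
rot -1.419 dp 4.3 mz 0.186 fd 17.0 fz -9.3 bar -1.412 n261 gap 85.1 t 31.62 bot (np.float64(-65.48014320242842), 336)
rot -1.449 dp 4.7 mz 0.224 fd 18.5 fz -11.1 bar -1.452 n260 gap 85.1 t 32.08 bot (np.float64(-65.3801036534683), 299)
rot -1.479 dp 5.1 mz 0.229 fd 20.5 fz -12.2 bar -1.473 n253 gap 85.0 t 32.53 bot (np.float64(-65.40353943657009), 292)
```

Run:
```python
from h import *
b=-1.479
push(b,2,z=20);push(b,-2.5,z=20)
p=read_state()['eef_pos'];g=movel((p[0],p[1],80),max_speed=80,guard=10);print(g)
p=read_state()['eef_pos'];movel((p[0],p[1]-40,160));wait(.3)
w=shot('wrist','w7');print(barang(w),read_state()['ft_force'],read_state()['time'])
```

```text
rot -1.479 dp 2.0 mz 0.075 fd 6.6 fz -0.2 bar -1.485 n262 gap 85.8 t 32.99 bot (np.float64(-65.30889836554822), 315)
rot -1.479 dp -2.5 mz -0.007 fd -0.3 fz -0.1 bar -1.484 n270 gap 85.3 t 33.50 bot (np.float64(-65.29116242564606), 288)
False
(np.float64(-1.4832942696955778), array([-0.41443036,  6.92359902]), 65, (2.1224730014801025, 11.181235313415527)) [-0.57864039  0.3671758   0.39579621] 35.55
```

View pics/w7.png

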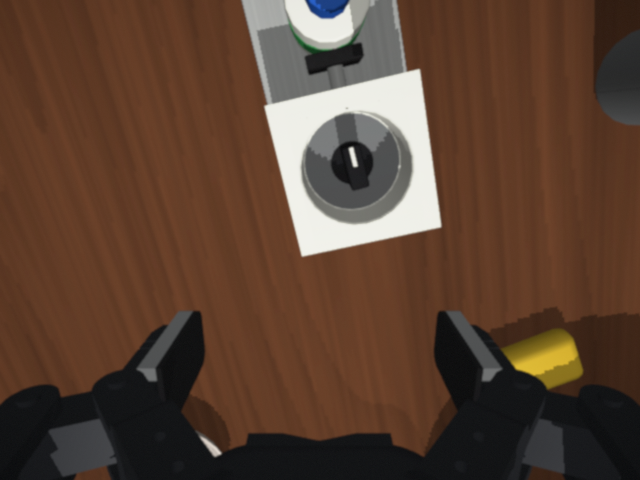

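The bottle stands upright against the pad at (335,55), the knob has stayed at -1.48 rad (about 10 N of pad force), and the gripper touches nothing.

```bash
python3 -c "
from workcell import *
print(finish_job())"
```

```text
the job is handed in; nothing more can be done
None
```

I stood the bottle on the deck, turned the knob until the pad pressed it against the backrest at an estimated 10–12 N (from knob angle and torque), let go of everything, and handed the job in; the hand-in returned no verdict.

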